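Fit the crank handle and set the metering valve two turns open

ROBOT

A 6-joint arm with a two-finger parallel gripper is mounted at the origin on a cart in front of the work surface, level with it; the furniture and walls round the work are solid. World frame = base frame: x ahead of the robot, y to its left, z up, the work surface at z = 0. Lengths are in mm, angles in rad, forces in N, time in s.
With the tool pointing down it reaches from about 250 to 800 mm from the base axis. Payload 8.5 kg.
Tool frame: the origin (TCP) lies midway between the tips of the shut fingers; the grasp point (between the pads) lies 19 mm behind it (ctrl.grasp_offset is the z of the grasp point in the tool frame, in mm); z points along the fingers, y is the line along which they close (so a half turn about z gives the same grasp; the last joint's range is limited). The gripper opens to 85 mm and grips with 20 to 120 N. Pads are 22 mm wide; open, the fingers measure 114 mm over their backs; the gripper's body (76 mm by 85 mm) begins 54 mm behind the grasp point. The pads swing forward as they close: fully open they stand 13 mm farther back than shut.
Start: joints at [-1.109, 0.238, -0.013, 1.319, 0, 1.571], TCP at [233.898, -469.969, 231.276] pointing down, gripper open.
Joint ranges: [-2.66, 2.66], [-1.03, 1.9], [-1.14, 1.46], [-1.82, 2.27], [-1.45, 1.34], [-3.14, 3.14]. Speed limits (rad/s): [2.22, 2.22, 2.79, 3.14, 3.14, 3.14].

INTERFACE

Orientations are given as a unit quaternion [x, y, z, w].
In Python, from bench import monitor, eyes, ctrl, look_for, spot_point gives the robot as it stands.
- The arm moves only by the shell command python3 -m pendant 'ROWS' [FORCE]. ROWS is a JSON object of lists of equal length, an entry for each row: "linear": the shift along the world's x, y, z in m, a list of three; "angular": the turn, a rotation vector about the world's x, y, z in rad, a list of three; "jaw": the opening, from -1 (shut) to 1 (fully open). A call has exactly 8 rows; each row is the pose to reach, as a shift and turn from the pose commanded when the call began; what a row does not reach only later rows make up. A row lasts 1/12 s, in which the tool goes at most 41.7 mm and 7.16 degrees, less where a joint would pass 70% of its speed; a pose out of reach is approached as far as the arm can. A call with a gripper value outside its range is refused whole. The fingers move at their own pace and stop on an object; FORCE is the grip in N (left out, the last holds). Time passes only in rows, so rows that repeat a pose let the fingers close, or fill a call up. It gives the time, the measured TCP pose, the force, the opening and the grip force at its end, in the units of the state.
- monitor.get_obs(): the state, without advancing time (a new reading comes with each control period).
- eyes.camera(name): name is "scene" or "top" or "wrist"; returns a dict with "image" (480x640x3 uint8, blue, green, red), "range_z" (480x640 float32, mm along the optical axis (not along the pixel's ray), 0 where there is no reading), "vertical_fov" (degrees; the focal length in pixels is half the picture's height over the tangent of half this angle, whatever the lens; pixels are square), "cx", "cy" (the principal point, pixels), "eye" and "attitude" of the camera in the world; the wrist camera has in their place "tool_from_camera" (4x4, takes a point from camera to tool coordinates, whose origin is the TCP and whose axes are the flange's). Camera axes: x right, y up, looking along -z (the intrinsics and any distortion apply to the point x, -y, -z); pixel columns grow to the right and rows downward; lengths in mm; the calibration is good to about 2 mm. The wrist camera is an equidistant fisheye: a pixel r from the principal point sees the ray r / f radians off the axis. A picture is of the moment at which its call begins: read the wrist's pose just before it.
- ctrl.finish_job(): hands the job in; it is judged then, once.
Trained networks look in a picture, given as the dict that the camera call returned (one of the last four; its "shot" number tells which), for a name from the list of things; names that differ only in an ending like _2 or _b are one class to them, and where a whole thing is asked for, a point or a joint stands for the part that bears it (a point fixed in the world has none). Each returns a list of dicts, best first, with "p" (0 to 1); they miss things now and then, are a little off and sometimes report something else, mostly with a low value. They report only what shows in the picture. A call takes as long as a camera call. They do not tell look-alikes from the thing itself.
- look_for(name, picture): "uv" ([column, row] in pixels, amid what is visible of it).
- spot_point(name, picture): "uv" ([column, row] in pixels: a listed point, or the origin of a listed thing).
The state is a dict: "time": time; "joints": joint angles; "dq": joint speeds; "joint_torque": joint torques, N m; "tcp_pos": TCP position; "orientation": TCP orientation; "ft_force": force on the tool from outside, world axes, zero at the start; "ft_torque": the same for the moment, N m; "opening": finger opening in mm; "grasp_force": force on a finger pad.
Only numpy, scipy, OpenCV 4.12 (cv2) and the standard library are available. Lean on these libraries where they do the work, as an engineer would, in place of code of your own. Each camera call takes 0.05 s, during which the arm holds its last target. There are 200 camera calls.

TASK

Set the metering valve of the mix filler: slide the loose handle sleeve over the upright crank pin of the valve's handwheel, fully down onto its boss. Then, by that sleeve, turn the wheel clockwise until the valve is shut against its stop, and from the stop back it off anticlockwise by exactly two full turns. Finish still holding the sleeve in the gripper on its pin, the wheel at rest; do not let go, and leave the other things on the table where they are.

Things in the scene. Friction and masses are not known exactly. Their poses are not given: they have to be found in the camera images.
- sleeve: Loose handle sleeve: a straight plain off-white plastic tube standing upright on the table, 58 mm tall, outer diameter 28 mm, open through bore of 18 mm diameter, with a foot flange 38 mm in diameter and 5 mm high at its lower end; about 60 g. Origin on its axis at the underside; its z points up along the tube. Grip the tube across its diameter, anywhere above the flange. It turns freely on the pin, so the gripper can carry it round the circle without turning itself.
- valve: Steel metering valve fixed to the table: base plate 110x100x8 mm, horizontal pipe along its y axis (150 mm long over the end flanges), vertical stem. Origin at the centre of the plate's underside, under the stem; z up. At wheel angle 0 the crank pin lies in the valve's +x direction from the stem. Keep clear of the bagged crate, 0.32 m tall, behind it to the right.
- handwheel (a joint): Angle of the handwheel in rad, anticlockwise seen from above positive: 0 = valve shut, against the hard stop; grows as the valve opens, 6.283 per turn; another hard stop at 20.0 (3.18 turns). It starts partly open (between 2.0 and 4.6). It turns stiffly (about 0.12 N m, 2 to 3 N at the pin) and stays where it is left; it does not rise or sink as it turns. The crank pin stands at this angle about the stem, measured from the valve's +x axis.
- wheel_centre (a point): Centre of the handwheel on the stem axis, 104 mm above the table, at the middle height of the rim; turns with the wheel, its x axis pointing to the crank pin. Wheel of bare metal: rim 55 mm in radius at the middle of its 13 mm thick bar, three spokes, hub nut reaching 14 mm above this point.
- pin_foot (a point): Foot of the crank pin: centre of the flat top of its boss (26 mm diameter), 55 mm from the stem axis, 114 mm above the table, z up. The underside of the sleeve rests here when it is fully down.
- pin_tip (a point): Top of the upright steel crank pin: 14 mm diameter, 50 mm tall above its boss, the last 5 mm tapering to 7 mm; fixed to the wheel. The seated sleeve stands 8 mm higher than this tip and has 2 mm play all round.
- stick_bundle_2: flat bundle of wooden lolly sticks in two rubber bands, 53x118x12 mm, origin at the centre of its underside: a bystander, leave it where it is.
- stick_bundle_3: thicker bundle of wooden lolly sticks in two rubber bands, 35x117x17 mm, origin at the centre of its underside: a bystander, leave it where it is.
- mould_cup_1: stainless lolly mould standing on its rim, 38x64x95 mm, origin at the centre of its underside: a bystander, leave it where it is.
- mould_cup_2: stainless lolly mould standing on its rim, 38x64x95 mm, origin at the centre of its underside: a bystander, leave it where it is.
- probe_thermometer: digital probe thermometer lying flat, 22x199x15 mm, origin at the centre of its underside: a bystander, leave it where it is.
- topping_tub: lidded food tub, 89x129x60 mm, origin at the centre of its underside: a bystander, leave it where it is.
- marker: marker pen lying flat, 17x135x16 mm, origin at the centre of its underside: a bystander, leave it where it is.
Mind the look-alikes: they are no part of the job. There is more than one size of the sleeve; the job needs the smaller.

How it is judged:
By the outcome, as a careful person would: the job done as asked, in the order asked, and still so for the second after the job is handed in, while the arm keeps its last pose, push and grip.
It also fails if it takes over 72 s, if anything falls off the work surface, if the arm or the gripper's body presses on something with over 40 N, if the wrist force passes 120 N, or if a joint passes its speed limit or range.

## Working session

There is one attempt and no reset: what is moved stays moved. The work goes in short steps, Python scripts to look and compute and a shell command to move; the robot and the scene stay as the last step left them, time stands still between calls to the robot, and variables do not carry over. Pictures are saved under pics/ and viewed, at most 10 in all, crops included, and the job is handed in when it is done.

```bash
mkdir -p pics; ls
cat > h.py <<'E'
import numpy as np, cv2
from scipy.spatial.transform import Rotation as R
from bench import monitor, eyes, ctrl, look_for, spot_point
def ray(p,u,v):
    f=p["image"].shape[0]/2/np.tan(np.radians(p["vertical_fov"])/2)
    return np.array([(u-p["cx"])/f,-(v-p["cy"])/f,-1.])
def rot(a):
    a=np.array(a,float)
    return a if a.shape==(3,3) else R.from_quat(a).as_matrix()
def at_depth(p,u,v):
    d=p["range_z"][int(v)-1:int(v)+2,int(u)-1:int(u)+2]; d=d[d>0]
    if not len(d): return None
    return np.array(p["eye"])+rot(p["attitude"])@(ray(p,u,v)*np.median(d))
def at_z(p,u,v,z):
    e=np.array(p["eye"]); d=rot(p["attitude"])@ray(p,u,v)
    return e+d*(z-e[2])/d[2]
E
python3 - <<'E'
from h import *
s=monitor.get_obs(); print({k:s[k] for k in("time","tcp_pos","orientation","opening")}, ctrl.grasp_offset)
for n in("scene","top"):
    p=eyes.camera(n); cv2.imwrite(f"pics/{n}0.png",p["image"])
    print(n,{k:p[k] for k in p if k not in("image","range_z")})
    for t in("sleeve","valve"):
        for d in look_for(t,p): print(t,d["uv"],round(d["p"],2),at_depth(p,*d["uv"]))
    for t in("sleeve","valve","wheel_centre","pin_foot","pin_tip"):
        for d in spot_point(t,p): print("pt",t,d["uv"],round(d["p"],2),at_depth(p,*d["uv"]))
E
```

```text
pics
{'time': 0.0, 'tcp_pos': array([ 233.70876061, -469.63598464,  230.67047581]), 'orientation': array([ 9.73467675e-01,  2.28823396e-01, -1.74044958e-04, -7.13079989e-04]), 'opening': 85.27293484538589} -18.700000000000003
scene {'vertical_fov': 57.18915906528403, 'cx': 323.5977154017757, 'cy': 234.89754995963142, 'eye': array([-502.69942046, -617.03223734,  631.21118762]), 'attitude': array([ 0.49048347, -0.27199559, -0.40276379,  0.72334341]), 'shot': 1}
sleeve [353.2, 278.4] 0.91 [ 478.35831029 -104.57071646   58.61224663]
sleeve [386.7, 292.4] 0.73 [ 497.55979697 -199.72464199   32.71820757]
valve [403.8, 283.7] 0.54 [ 624.77935343 -200.12897129    2.08898542]
valve [255.2, 266.2] 0.47 [473.80590755 251.63694701   7.97144663]
pt sleeve [387.4, 300.7] 0.7 [ 493.36130224 -204.98552093   10.17781467]
pt sleeve [352.8, 290.3] 0.64 [ 478.27038853 -104.33278687   20.66727291]
pt valve [236.9, 265.6] 0.49 [103.52660778 -27.71433762 232.96314247]
pt wheel_centre [240.1, 266.7] 0.54 [106.67787148 -33.45701834 230.58982692]
top {'vertical_fov': 43.12115403204992, 'cx': 320.6311087764962
[... 264 characters left out ...]
0.61 [ 508.99053454 -194.92070564   52.88107664]
valve [196.5, 259.5] 0.58 [463.02160276 299.14580512 108.53299454]
pt sleeve [357.4, 242.1] 0.87 [503.41304474 -88.23002721   4.06168505]
pt sleeve [401.6, 237.1] 0.69 [ 508.75855546 -194.42239098   52.85595646]
pt sleeve [320.9, 266.0] 0.5 [444.81406625   5.97889848  11.19345407]
pt valve [200.4, 261.0] 0.81 [461.1714344  296.24105149  77.04093025]
pt wheel_centre [397.7, 238.7] 0.73 [ 509.01402326 -190.25026753    8.77029204]
pt wheel_centre [192.0, 258.1] 0.7 [465.90494363 307.51862091 119.06541686]
pt pin_foot [194.6, 278.7] 0.7 [416.30723441 293.40740228 157.97974013]
pt pin_tip [192.2, 279.3] 0.57 [414.90220111 297.61624345 163.83816215]
```

View pics/top0.png

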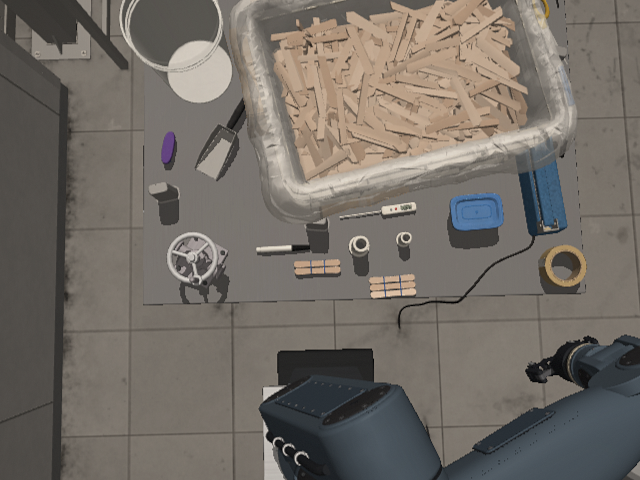

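View pics/scene0.png

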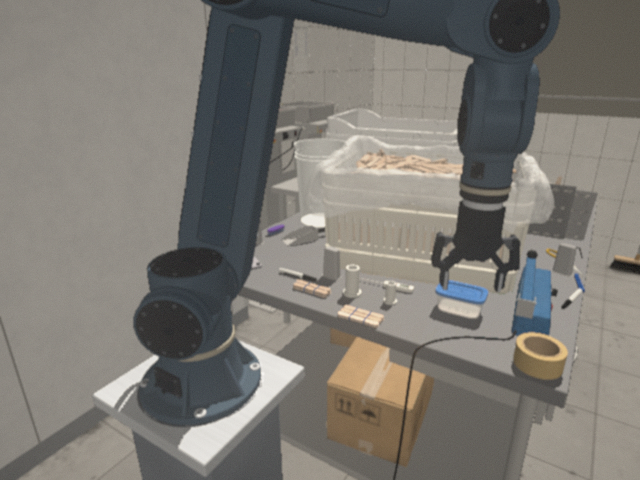

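```bash
cat >> h.py <<'E'
def cloud(p):
    h,w=p["range_z"].shape; f=h/2/np.tan(np.radians(p["vertical_fov"])/2)
    v,u=np.mgrid[:h,:w]; d=p["range_z"]
    c=np.stack([(u-p["cx"])/f*d,-(v-p["cy"])/f*d,-d],-1)
    W=c@rot(p["attitude"]).T+np.array(p["eye"]); W[d==0]=np.nan; return W
def circ(P):
    A=np.c_[2*P[:,:2],np.ones(len(P))]; s=np.linalg.lstsq(A,(P[:,:2]**2).sum(1),rcond=None)[0]
    return s[:2],np.sqrt(s[2]+s[:2]@s[:2])
E
python3 - <<'E'
from h import *
p=eyes.camera("top"); W=cloud(p); x,y,z=np.moveaxis(W,-1,0)
for n,c in(("small",(509,-195)),("tall",(489,-85))):
    m=np.hypot(x-c[0],y-c[1])<35
    t=np.nanpercentile(z[m],97); q=W[m&(z>t-8)]; print(n,t,len(q),q.mean(0),(q.min(0)+q.max(0))/2,np.ptp(q,axis=0))
m=np.hypot(x-465,y-300)<75
rim=W[m&(z>96)&(z<114)]; c,r=circ(rim)
for _ in range(5):
    k=abs(np.hypot(*(rim[:,:2]-c).T)-55)<9; c,r=circ(rim[k])
print("rim",c,r,k.sum(),rim[k][:,2].mean())
q=W[m&(z>135)]; print("pin",len(q),np.median(q,0),q[:,2].max(), "tab",np.nanmedian(z[260:280,110+50:165]))
print("wheel spot z104",at_z(p,192,258.1,104),"tip z164",at_z(p,192.2,279.3,164))
cr=W[(z>200)&(x>400)&(x<1200)]; print("crate x",np.percentile(cr[:,0],[.5,2,5]),"at y>100 minx",cr[cr[:,1]>100][:,0].min(),"maxy",np.percentile(cr[:,1],99.5))
im=p["image"]; a=cv2.resize(im[215:275,330:430],None,fx=4,fy=4); b=cv2.resize(im[225:305,145:245],None,fx=4,fy=4)
cv2.imwrite("pics/crop1.png",np.vstack([a,b]))
E
```

```text
small 59.48345606647138 63 [ 508.47987045 -203.41067401   57.99072074] [ 508.19670356 -203.75856914   58.56863972] [25.62155198 26.72796199 12.46269317]
tall 85.29930637434327 118 [493.86753276 -90.70110396  82.58343051] [494.3991977  -91.14336604  82.79001412] [38.8628513  36.64712558 10.32728836]
rim [469.19661755 309.51114036] 54.89042027801838 682 108.9208191750826
pin 45 [415.6156405  296.89577423 159.43358984] 170.4550427535578 tab 0.10738585839396819
wheel spot z104 [466.90608717 310.73860411 104.        ] tip z164 [414.8970885  297.58169241 164.        ]
crate x [539.86869071 559.75321633 585.41109832] at y>100 minx 543.4387967646221 maxy 407.6401484147466
```

View pics/crop1.png

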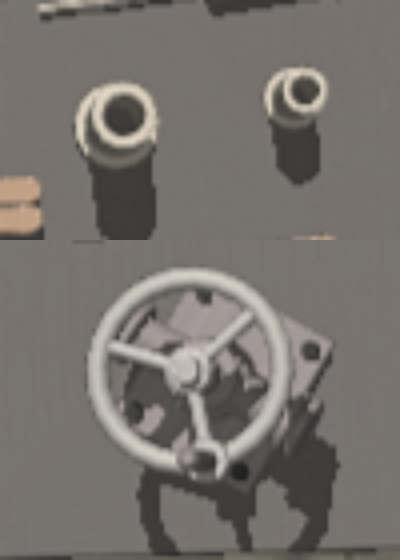

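Run:
```python
from h import *
for n in("top","scene"):
    p=eyes.camera(n); W=cloud(p); x,y,z=np.moveaxis(W,-1,0)
    for lo in(60,150,200,250):
        m=(z>lo)&(z<lo+90)&(x>450)&(x<900)&(y>0)&(y<500)
        m&=np.hypot(x-469,y-310)>70
        d=np.hypot(x-469,y-310); d=np.where(m,d,np.inf); 
        q=W[m]; dd=d[m]; o=np.argsort(dd)[:60:10]; print(n,lo,[(q[i].round().astype(int).tolist(),int(dd[i])) for i in o])
    m=(z>60)&(x>450)&(x<900)
    for y0 in(-100,0,50,100,150,200,250,300,350,400):
        k=m&(abs(y-y0)<12)&(z>200); print(n,y0,k.sum(),np.percentile(x[k],3).round() if k.sum()>5 else None, end='; ')
    print()
s=monitor.get_obs(); print(s["time"])
```

```text
top 60 [([631, 375, 95], 174), ([631, 379, 81], 176), ([631, 382, 97], 177), ([636, 373, 84], 178), ([632, 384, 61], 179), ([639, 370, 95], 179)]
top 150 [([569, 124, 210], 211), ([572, 123, 219], 213), ([560, 115, 237], 215), ([542, 100, 239], 222), ([532, 31, 238], 285), ([535, 16, 208], 301)]
top 200 [([569, 124, 210], 211), ([572, 123, 219], 213), ([560, 115, 237], 215), ([557, 112, 242], 216), ([558, 112, 251], 217), ([579, 121, 258], 218)]
top 250 [([573, 120, 254], 216), ([560, 111, 255], 218), ([558, 109, 254], 219), ([566, 112, 270], 220), ([557, 107, 258], 221), ([580, 118, 276], 222)]
top -100 1817 565.0; top 0 1999 543.0; top 50 2005 535.0; top 100 1948 551.0; top 150 959 700.0; top 200 0 None; top 250 296 873.0; top 300 224 859.0; top 350 146 864.0; top 400 8 893.0; 
scene 60 [([632, 368, 62], 172), ([647, 369, 76], 187), ([612, 71, 149], 278), ([602, 65, 74], 278), ([613, 68, 122], 281), ([610, 66, 126], 281)]
scene 150 [([561, 115, 212], 215), ([551, 105, 216], 221), ([545, 97, 219], 226), ([536, 91, 235], 229), ([533, 85, 237], 234), ([541, 84, 210], 237)]
scene 200 [([561, 115, 212], 215), ([547, 105, 237], 219), ([563, 108, 270], 222), ([554, 102, 260], 224), ([554, 99, 201], 226), ([553, 97, 271], 228)]
scene 250 [([556, 107, 259], 220), ([553, 101, 264], 224), ([552, 97, 277], 228), ([543, 91, 261], 230), ([537, 87, 258], 233), ([569, 97, 307], 235)]
scene -100 521 557.0; scene 0 498 534.0; scene 50 424 527.0; scene 100 384 540.0; scene 150 22 846.0; scene 200 0 None; scene 250 102 867.0; scene 300 163 858.0; scene 350 113 864.0; scene 400 0 None; 
0.95
```

```bash
python3 -m pendant '{"linear":[[0.025,0.025,0],[0.05,0.05,0],[0.08,0.08,0],[0.11,0.11,0],[0.14,0.14,0],[0.17,0.165,0],[0.2,0.19,0],[0.22,0.21,0]],"angular":[[0,0,0],[0,0,0],[0,0,0],[0,0,0],[0,0,0],[0,0,0],[0,0,0],[0,0,0]],"jaw":[1,1,1,1,1,1,1,1]}' 40
python3 -m pendant '{"linear":[[0.02,0.02,0],[0.035,0.035,0],[0.05,0.05,-0.02],[0.054,0.056,-0.04],[0.054,0.056,-0.06],[0.054,0.056,-0.08],[0.054,0.056,-0.08],[0.054,0.056,-0.08]],"angular":[[0,0,0],[0,0,0],[0,0,0],[0,0,0],[0,0,0],[0,0,0],[0,0,0],[0,0,0]],"jaw":[1,1,1,1,1,1,1,1]}'
cat >> h.py <<'E'
def wcam():
    s=monitor.get_obs(); p=eyes.camera("wrist"); T=np.eye(4); T[:3,:3]=rot(s["orientation"]); T[:3,3]=s["tcp_pos"]
    p["T"]=T@np.array(p["tool_from_camera"]); p["s"]=s; return p
def wf(p): return p["image"].shape[0]/2/np.tan(np.radians(p["vertical_fov"])/2)
def wcloud(p):
    h,w=p["range_z"].shape; f=wf(p); v,u=np.mgrid[:h,:w]; a=u-p["cx"]; b=v-p["cy"]
    r=np.hypot(a,b)+1e-9; th=r/f; d=p["range_z"]; k=np.tan(np.minimum(th,1.5))/r
    c=np.stack([a*k*d,-b*k*d,-d],-1); W=c@p["T"][:3,:3].T+p["T"][:3,3]; W[d==0]=np.nan; return W
def wproj(p,X):
    c=p["T"][:3,:3].T@(np.array(X,float)-p["T"][:3,3]); a,b,d=c[0],-c[1],-c[2]; r=np.hypot(a,b); th=np.arctan2(r,d)
    return p["cx"]+wf(p)*th*a/r,p["cy"]+wf(p)*th*b/r
E
python3 - <<'E'
from h import *
p=wcam(); s=p["s"]; print(s["tcp_pos"],s["orientation"],s["time"],s["ft_force"])
W=wcloud(p); x,y,z=np.moveaxis(W,-1,0)
m=(np.hypot(x-508,y+203)<25)&(z>50)&(z<66); q=W[m]
print(len(q),(np.percentile(q,1,0)+np.percentile(q,99,0))/2,np.ptp(q,axis=0),circ(q))
for d in look_for("sleeve",p): print(d["uv"],d["p"])
print(wproj(p,(508.3,-203.5,58)))
cv2.imwrite("pics/w1.png",p["image"])
E
```

```text
time: 1.62
tcp_pos: [456.2, -257.9, 231.4]
orientation: [0.973, 0.23, 0.0, 0.0]
ft_force: [0.5, -0.6, 0.4]
opening: 85.4
grasp_force: 0.0
time: 2.28
tcp_pos: [507.3, -203.7, 150.9]
orientation: [0.973, 0.229, -0.001, -0.001]
ft_force: [0.5, 1.1, 0.4]
opening: 85.6
grasp_force: 0.0
[ 507.34440588 -203.67929881  150.8736691 ] [ 9.73446251e-01  2.28913346e-01 -8.30191832e-04 -6.21954493e-04] 2.2833 [0.48692548 1.07645196 0.36881334]
900 [ 508.57980513 -203.78470289   54.73765252] [27.24585099 27.87079397  9.48816273] (array([ 508.97613732, -203.68623483]), np.float64(11.457356717558552))
[325.8, 231.2] 0.88
[173.5, 192.3] 0.57
(np.float64(323.2507115376071), np.float64(246.31850972684143))
```

View pics/w1.png

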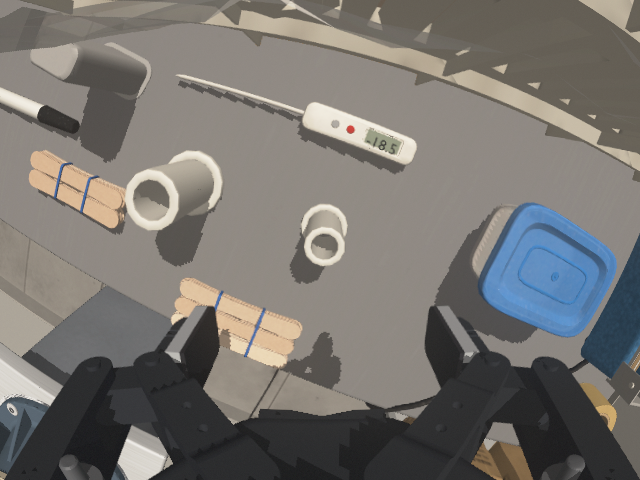

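```bash
python3 -m pendant '{"linear":[[0.001,0,-0.02],[0.001,0,-0.04],[0.001,0,-0.06],[0.001,0,-0.08],[0.001,0,-0.1],[0.001,0,-0.12],[0.001,0,-0.13],[0.001,0,-0.13]],"angular":[[0,0,0],[0,0,0],[0,0,0],[0,0,0],[0,0,0],[0,0,0],[0,0,0],[0,0,0]],"jaw":[1,1,1,1,1,1,1,1]}'
python3 -m pendant '{"linear":[[0,0,0],[0,0,0],[0,0,0],[0,0,0],[0,0,0],[0,0,0],[0,0,0],[0,0,0]],"angular":[[0,0,0],[0,0,0],[0,0,0],[0,0,0],[0,0,0],[0,0,0],[0,0,0],[0,0,0]],"jaw":[-1,-1,-1,-1,-1,-1,-1,-1]}' 40
```

```text
time: 3.05
tcp_pos: [508.3, -204.0, 20.4]
orientation: [0.974, 0.229, -0.001, -0.001]
ft_force: [-0.1, -0.7, 0.1]
opening: 85.2
grasp_force: 0.0
time: 3.72
tcp_pos: [509.5, -204.3, 22.3]
orientation: [0.973, 0.229, 0.001, 0.0]
ft_force: [-0.6, 1.1, 5.9]
opening: 27.1
grasp_force: 39.0
```

```bash
python3 -m pendant '{"linear":[[0,0,0.02],[0,0,0.05],[-0.01,0,0.08],[-0.03,0,0.11],[-0.05,0.01,0.14],[-0.07,0.03,0.17],[-0.09,0.05,0.19],[-0.1,0.08,0.21]],"angular":[[0,0,0],[0,0,0],[0,0,0],[0,0,0],[0,0,0],[0,0,0],[0,0,0],[0,0,0]],"jaw":[-1,-1,-1,-1,-1,-1,-1,-1]}'
python3 -m pendant '{"linear":[[0,0.03,0],[0,0.07,0],[0,0.11,0],[0,0.15,0],[0,0.19,0],[0,0.23,0],[0,0.26,0],[0,0.29,0]],"angular":[[0,0,0],[0,0,0],[0,0,0],[0,0,0],[0,0,0],[0,0,0],[0,0,0],[0,0,0]],"jaw":[-1,-1,-1,-1,-1,-1,-1,-1]}'
python3 -m pendant '{"linear":[[0,0.02,0],[0,0.03,0],[0,0.03,0],[0,0.03,0],[0,0.03,0],[0,0.03,0],[0,0.03,0],[0,0.03,0]],"angular":[[0,0,0],[0,0,0],[0,0,0],[0,0,0],[0,0,0],[0,0,0],[0,0,0],[0,0,0]],"jaw":[-1,-1,-1,-1,-1,-1,-1,-1]}'
python3 - <<'E'
from h import *
p=wcam(); s=p["s"]; print(s["tcp_pos"],s["orientation"],s["opening"],s["grasp_force"])
W=wcloud(p); x,y,z=np.moveaxis(W,-1,0)
q=W[(np.hypot(x-415,y-297)<20)&(z>120)&(z<170)]
print("pin",len(q),q[:,2].max() if len(q) else 0); t=q[q[:,2]>155]; print(np.median(t,0),np.ptp(t,axis=0),(t.min(0)+t.max(0))/2)
sh=q[(q[:,2]<155)&(q[:,2]>125)]; print("shaft",len(sh),circ(sh))
rim=W[(np.hypot(x-469,y-310)<75)&(z>96)&(z<116)]; c=np.array([469,310.])
for _ in range(6):
    k=abs(np.hypot(*(rim[:,:2]-c).T)-55)<8; c,r=circ(rim[k])
print("rim",c,r,k.sum())
for n in("pin_tip","pin_foot","wheel_centre"): print(n,[(d["uv"],round(d["p"],2)) for d in spot_point(n,p)])
print("proj",wproj(p,(415.3,297,164)),wproj(p,(469,310,104)))
cv2.imwrite("pics/w2.png",p["image"])
E
```

```text
time: 4.38
tcp_pos: [407.0, -124.1, 233.1]
orientation: [0.974, 0.228, 0.0, 0.0]
ft_force: [1.5, 0.0, -0.5]
opening: 26.9
grasp_force: 39.5
time: 5.05
tcp_pos: [408.4, 168.0, 231.7]
orientation: [0.973, 0.229, 0.0, -0.0]
ft_force: [1.0, -0.1, -1.0]
opening: 27.3
grasp_force: 39.6
time: 5.72
tcp_pos: [409.0, 195.3, 231.4]
orientation: [0.974, 0.228, 0.0, -0.0]
ft_force: [-0.2, -0.3, -0.4]
opening: 26.9
grasp_force: 39.6
[409.03529598 195.26167271 231.42053579] [ 9.73614956e-01  2.28197075e-01  1.06038116e-04 -3.65620727e-05] 26.897265373506148 39.5623068138957
pin 760 164.98060142438672
[417.25360374 297.81691799 161.34448455] [13.73411379 13.8872625   9.91221462] [415.91152059 299.00852596 160.02449411]
shaft 316 (array([416.09143961, 299.09736239]), np.float64(6.5547675745992136))
rim [469.75075523 308.82082516] 54.072316025397114 7403
pin_tip [([172.1, 177.5], 0.58)]
pin_foot [([195.7, 167.0], 0.8)]
wheel_centre [([217.4, 94.2], 0.8)]
proj (np.float64(174.37849190200293), np.float64(179.08521162948495)) (np.float64(217.98914083704653), np.float64(96.46077850860735))
```

View pics/w2.png

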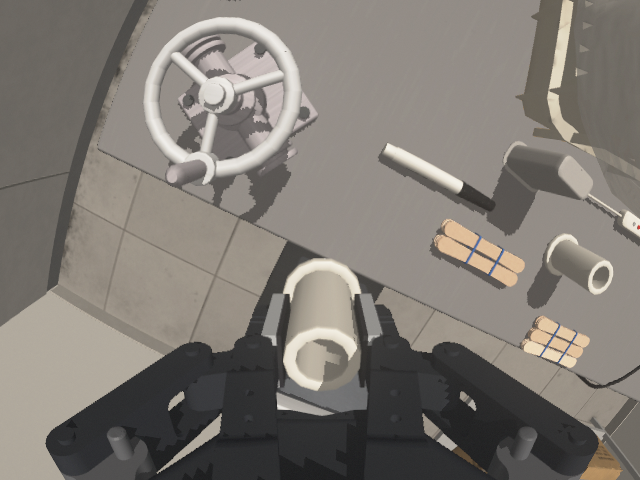

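Run:
```python
from h import *
p=wcam(); s=p["s"]; t=s["tcp_pos"]; print(t, s["ft_force"])
W=wcloud(p); x,y,z=np.moveaxis(W,-1,0)
m=(np.hypot(x-t[0],y-t[1])<26)&(z>200)&(z<280)
u=np.mgrid[:480,:640]; m&=(u[1]>280)&(u[1]<362)&(u[0]>258)&(u[0]<392)
q=W[m]; top=np.percentile(q[:,2],98); print("top z",top,top-t[2])
r=q[q[:,2]>top-3]; print("ring",len(r),circ(r),(r.min(0)+r.max(0))/2)
for lo,hi in((217,225),(225,235),(235,245),(245,255),(255,265)):
    k=q[(q[:,2]>lo)&(q[:,2]<hi)]; 
    if len(k)>30: print(lo,len(k),circ(k))
fl=q[q[:,2]<217]; print("flange",len(fl), fl[:,2].min() if len(fl) else 0)
```

```text
[408.95235904 195.76031516 231.30958716] [ 0.06691918  0.30714176 -0.4264445 ]
top z 267.6642177206171 36.3546305577693
ring 2719 (array([408.11349862, 196.32384428]), np.float64(11.846080920792872)) [407.06315745 196.13307924 267.35854677]
217 374 (array([407.77738284, 195.90432978]), np.float64(13.64736385212403))
225 543 (array([407.61048009, 195.81503334]), np.float64(13.872432222901107))
235 1110 (array([410.75576968, 197.54308017]), np.float64(12.409910077924806))
245 1561 (array([410.63011508, 197.4893539 ]), np.float64(12.087614665190888))
255 1998 (array([410.22875891, 197.34525557]), np.float64(11.854575590252995))
flange 1371 208.77212012733372
```

```bash
python3 -m pendant '{"linear":[[0.002,0.03,0],[0.004,0.06,0],[0.008,0.09,0],[0.008,0.103,0],[0.008,0.103,-0.02],[0.008,0.103,-0.036],[0.008,0.103,-0.036],[0.008,0.103,-0.036]],"angular":[[0,0,0],[0,0,0],[0,0,0],[0,0,0],[0,0,0],[0,0,0],[0,0,0],[0,0,0]],"jaw":[-1,-1,-1,-1,-1,-1,-1,-1]}'
python3 - <<'E'
from h import *
p=wcam(); s=p["s"]; t=s["tcp_pos"]; print(t)
W=wcloud(p); x,y,z=np.moveaxis(W,-1,0); u=np.mgrid[:480,:640]
b=(u[1]>280)&(u[1]<362)&(u[0]>258)&(u[0]<392)
q=W[b&(np.hypot(x-t[0],y-t[1])<26)&(z>t[2]-15)&(z<t[2]-6)]; print("sleeve",circ(q),len(q))
q=W[(np.hypot(x-416,y-299)<14)&(z>118)&(z<158)&(u[0]<262)]
print("shaft",len(q)); 
if len(q)>30:
  print(circ(q))
rim=W[(np.hypot(x-469,y-310)<75)&(z>96)&(z<116)]; c=np.array([469,310.])
for _ in range(6):
    k=abs(np.hypot(*(rim[:,:2]-c).T)-55)<8; c,r=circ(rim[k])
print("rim",c,r,k.sum())
cv2.imwrite("pics/w3.png",p["image"][:,:])
E
```

```text
time: 6.63
tcp_pos: [437.1, 261.7, 194.4]
orientation: [0.966, 0.257, -0.006, -0.016]
ft_force: [-0.3, -0.6, -0.7]
opening: 26.8
grasp_force: 39.6
[437.14712515 261.70260413 194.40106028]
sleeve (array([435.74082642, 262.04159172]), np.float64(13.717434956851674)) 418
shaft 360
(array([416.06864341, 299.38667193]), np.float64(6.57819925163358))
rim [470.35645124 310.02646307] 53.847302324615356 10487
```

View pics/w3.png

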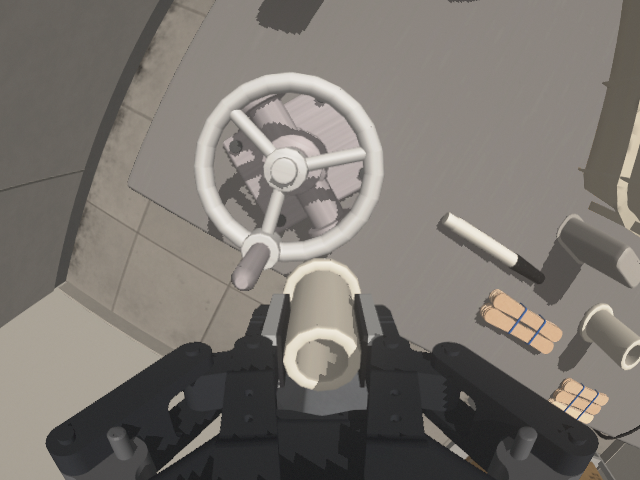

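```bash
python3 -c "
from h import *
print(monitor.get_obs()['joints'])"
python3 -m pendant '{"linear":[[0,0,0.01],[0,0,0.01],[0,0,0.01],[0,0,0.01],[0,0,0.01],[0,0,0.01],[0,0,0.01],[0,0,0.01]],"angular":[[0,0,0.12],[0,0,0.24],[0,0,0.36],[0,0,0.48],[0,0,0.6],[0,0,0.72],[0,0,0.84],[0,0,0.96]],"jaw":[-1,-1,-1,-1,-1,-1,-1,-1]}'
python3 -m pendant '{"linear":[[0,0,0],[0,0,0],[0,0,0],[0,0,0],[0,0,0],[0,0,0],[0,0,0],[0,0,0]],"angular":[[0,0,0.12],[0,0,0.24],[0,0,0.36],[0,0,0.48],[0,0,0.54],[0,0,0.54],[0,0,0.54],[0,0,0.54]],"jaw":[-1,-1,-1,-1,-1,-1,-1,-1]}'
cat >> h.py <<'E'
def slv(p):
    t=p["s"]["tcp_pos"]; W=wcloud(p); x,y,z=np.moveaxis(W,-1,0); u=np.mgrid[:480,:640]
    b=(u[1]>280)&(u[1]<362)&(u[0]>258)&(u[0]<392)&(np.hypot(x-t[0],y-t[1])<26)
    q=W[b&(z>t[2]-15)&(z<t[2]-6)]; a=W[b]; return circ(q),np.percentile(a[:,2],98)-58
E
python3 -c "
from h import *
s=monitor.get_obs(); print(s['joints'],s['tcp_pos'],s['orientation']); p=wcam(); print(slv(p))
W=wcloud(p); x,y,z=np.moveaxis(W,-1,0); u=np.mgrid[:480,:640]
q=W[(np.hypot(x-416,y-299)<14)&(z>118)&(z<158)&(u[0]<262)]; print(len(q)); print(circ(q) if len(q)>30 else 0)"
```

```text
[ 0.5195711   0.22889967 -0.11972142  1.22422568  0.03334759  3.14057625]
time: 7.35
tcp_pos: [438.3, 262.2, 206.6]
orientation: [0.736, 0.676, -0.011, -0.012]
ft_force: [0.4, -0.1, -0.0]
opening: 26.8
grasp_force: 39.6
time: 8.02
tcp_pos: [438.2, 262.1, 205.9]
orientation: [0.533, 0.846, -0.014, -0.008]
ft_force: [0.9, -1.3, -0.3]
opening: 27.0
grasp_force: 39.6
[ 0.53790971  0.24784564 -0.06647163  1.28869061  0.00204233  1.66155939] [438.15554107 262.12962746 205.92429013] [ 0.53267597  0.84616541 -0.01388764 -0.00821884]
((array([437.70694486, 261.59455145]), np.float64(13.698909771319565)), np.float64(184.29560775360042))
191
(array([415.61341217, 299.36449502]), np.float64(6.82394644035494))
```

```bash
python3 -c "
from h import *
z=rot(monitor.get_obs()['orientation'])[:,2]; print(z, np.cross(z,[0,0,-1]))"
```

```text
[-0.0289126  -0.01483928 -0.99947179] [ 0.01483928 -0.0289126   0.        ]
```

```bash
python3 -m pendant '{"linear":[[-0.005,0.01,0],[-0.01,0.02,0],[-0.017,0.03,0],[-0.022,0.0375,0],[-0.022,0.0375,0],[-0.022,0.0375,0],[-0.022,0.0375,-0.005],[-0.022,0.0375,-0.01]],"angular":[[0.015,-0.029,0],[0.015,-0.029,0],[0.015,-0.029,0],[0.015,-0.029,0],[0.015,-0.029,0],[0.015,-0.029,0],[0.015,-0.029,0],[0.015,-0.029,0]],"jaw":[-1,-1,-1,-1,-1,-1,-1,-1]}'
python3 -c "
from h import *
s=monitor.get_obs(); print(s['tcp_pos'],rot(s['orientation'])[:,2]); p=wcam(); print(slv(p))
W=wcloud(p); x,y,z=np.moveaxis(W,-1,0); u=np.mgrid[:480,:640]
rim=W[(np.hypot(x-469,y-310)<75)&(z>96)&(z<116)]; c=np.array([469,310.])
for _ in range(6):
    k=abs(np.hypot(*(rim[:,:2]-c).T)-55)<8; c,r=circ(rim[k])
print('rim',c,r,k.sum())
q=W[(np.hypot(x-416,y-299)<14)&(z>118)&(z<158)&(u[0]<290)]; print(len(q)); print(circ(q) if len(q)>30 else 0)
cv2.imwrite('pics/w4.png',p['image'])"
```

```text
time: 8.73
tcp_pos: [416.3, 299.5, 195.0]
orientation: [0.532, 0.847, -0.0, -0.0]
ft_force: [0.4, 1.3, -0.4]
opening: 26.8
grasp_force: 39.6
[416.27578414 299.54153196 194.95600441] [-2.11089039e-04 -2.65847698e-04 -9.99999942e-01]
((array([416.10267536, 299.22661189]), np.float64(13.634838910765083)), np.float64(173.2698120217527))
rim [467.00510146 311.0030544 ] 54.49708007727692 6423
204
(array([415.50343721, 299.44115336]), np.float64(6.658562272756576))
```

View pics/w4.png

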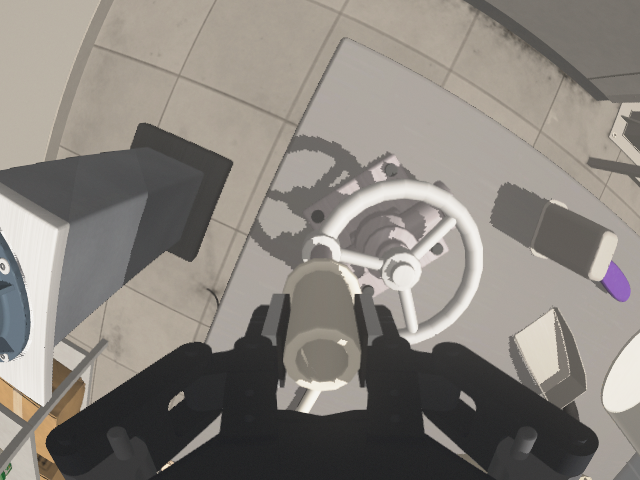

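```bash
python3 -m pendant '{"linear":[[0,0,-0.004],[0,0,-0.008],[0,0,-0.012],[0,0,-0.016],[0,0,-0.02],[0,0,-0.024],[0,0,-0.028],[0,0,-0.03]],"angular":[[0,0,0],[0,0,0],[0,0,0],[0,0,0],[0,0,0],[0,0,0],[0,0,0],[0,0,0]],"jaw":[-1,-1,-1,-1,-1,-1,-1,-1]}'
```

```text
time: 9.45
tcp_pos: [415.8, 299.5, 164.6]
orientation: [0.532, 0.847, -0.001, -0.0]
ft_force: [0.3, 1.4, -0.2]
opening: 26.7
grasp_force: 39.6
```

```bash
python3 -m pendant '{"linear":[[0,0,-0.006],[0,0,-0.012],[0,0,-0.018],[0,0,-0.022],[0,0,-0.026],[0,0,-0.028],[0,0,-0.029],[0,0,-0.029]],"angular":[[0,0,0],[0,0,0],[0,0,0],[0,0,0],[0,0,0],[0,0,0],[0,0,0],[0,0,0]],"jaw":[-1,-1,-1,-1,-1,-1,-1,-1]}'
python3 -m pendant '{"linear":[[0,0,-0.0005],[0,0,-0.001],[0,0,-0.001],[0,0,-0.001],[0,0,-0.001],[0,0,-0.001],[0,0,-0.001],[0,0,-0.001]],"angular":[[0,0,0],[0,0,0],[0,0,0],[0,0,0],[0,0,0],[0,0,0],[0,0,0],[0,0,0]],"jaw":[-1,-1,-1,-1,-1,-1,-1,-1]}'
```

```text
time: 10.12
tcp_pos: [415.9, 299.6, 136.4]
orientation: [0.532, 0.847, -0.0, -0.0]
ft_force: [-0.2, 0.4, -1.0]
opening: 27.3
grasp_force: 39.6
time: 10.78
tcp_pos: [416.1, 299.7, 136.2]
orientation: [0.532, 0.847, 0.0, 0.0]
ft_force: [-2.1, -2.7, 9.0]
opening: 26.9
grasp_force: 40.5
```

Run:
```python
from h import *
p=wcam(); T=np.eye(4); T[:3,:3]=R.from_quat([.973614956,.228197075,1.06e-4,-3.6e-5]).as_matrix(); T[:3,3]=[409.03,195.26,231.42]
p["T"]=T@np.array(p["tool_from_camera"])
C=np.array([469.2,309.8])
im=cv2.imread("pics/w2.png")
for yaw in range(0,180,15):
    a=np.radians(yaw); d=np.array([-np.sin(a),np.cos(a)])
    print(yaw,[np.round(wproj(p,[*(C+s*75*d),45])).astype(int).tolist() for s in(1,-1)])
cv2.imwrite("pics/w2c.png",cv2.resize(im[0:220,110:350],None,fx=3.3,fy=2.7*3.3/3.3))
```

```text
0 [[166, 74], [312, 139]]
15 [[160, 94], [319, 118]]
30 [[159, 115], [321, 96]]
45 [[163, 135], [316, 74]]
60 [[172, 153], [306, 55]]
75 [[186, 168], [291, 40]]
90 [[203, 179], [273, 29]]
105 [[222, 185], [252, 24]]
120 [[243, 186], [231, 24]]
135 [[264, 182], [210, 30]]
150 [[283, 172], [192, 41]]
165 [[299, 157], [177, 56]]
```

View pics/w2c.png

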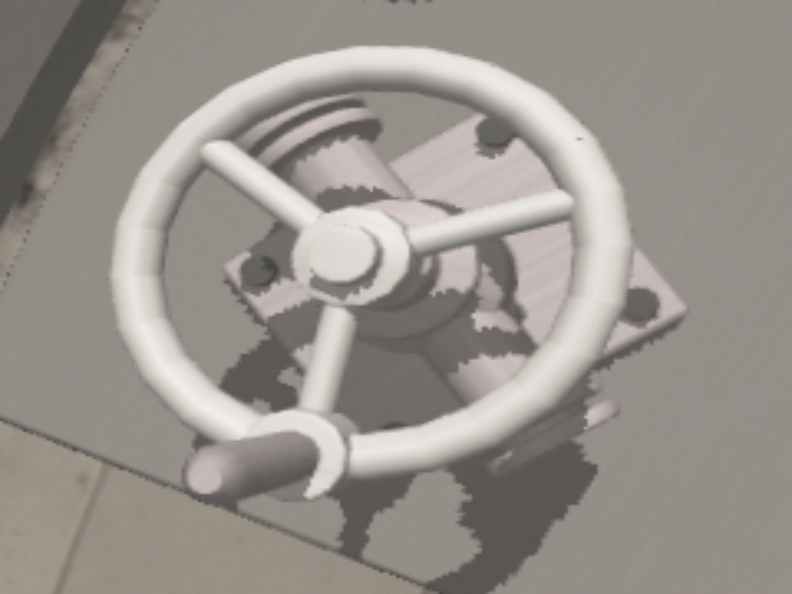

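Run:
```python
import numpy as np
def tab(a0,step,n=8):
    a=np.radians(a0+step*np.arange(1,n+1)); b=np.radians(a0)
    print(a0,[[round(.055*(np.cos(t)-np.cos(b)),4),round(.055*(np.sin(t)-np.sin(b)),4),0] for t in a])
tab(191,-11.25);tab(101,-11.25);tab(11,-5,5)
```

```text
191 [[np.float64(-0.001), np.float64(0.0107), 0], [np.float64(0.0001), np.float64(0.0215), 0], [np.float64(0.0033), np.float64(0.0318), 0], [np.float64(0.0084), np.float64(0.0413), 0], [np.float64(0.0153), np.float64(0.0496), 0], [np.float64(0.0236), np.float64(0.0564), 0], [np.float64(0.0332), np.float64(0.0614), 0], [np.float64(0.0435), np.float64(0.0645), 0]]
101 [[np.float64(0.0107), np.float64(0.001), 0], [np.float64(0.0215), np.float64(-0.0001), 0], [np.float64(0.0318), np.float64(-0.0033), 0], [np.float64(0.0413), np.float64(-0.0084), 0], [np.float64(0.0496), np.float64(-0.0153), 0], [np.float64(0.0564), np.float64(-0.0236), 0], [np.float64(0.0614), np.float64(-0.0332), 0], [np.float64(0.0645), np.float64(-0.0435), 0]]
11 [[np.float64(0.0007), np.float64(-0.0047), 0], [np.float64(0.001), np.float64(-0.0095), 0], [np.float64(0.0009), np.float64(-0.0143), 0], [np.float64(0.0003), np.float64(-0.0191), 0], [np.float64(-0.0006), np.float64(-0.0238), 0]]
```

First quarter turn clockwise.

```bash
python3 -m pendant '{"linear":[[-0.001,0.0107,0],[0.0001,0.0215,0],[0.0033,0.0318,0],[0.0084,0.0413,0],[0.0153,0.0496,0],[0.0236,0.0564,0],[0.0332,0.0614,0],[0.0435,0.0645,0]],"angular":[[0,0,0],[0,0,0],[0,0,0],[0,0,0],[0,0,0],[0,0,0],[0,0,0],[0,0,0]],"jaw":[-1,-1,-1,-1,-1,-1,-1,-1]}'
python3 -m pendant '{"linear":[[0,0,0],[0,0,0],[0,0,0],[0,0,0],[0,0,0],[0,0,0],[0,0,0],[0,0,0]],"angular":[[0,0,0],[0,0,0],[0,0,0],[0,0,0],[0,0,0],[0,0,0],[0,0,0],[0,0,0]],"jaw":[-1,-1,-1,-1,-1,-1,-1,-1]}' 60
```

```text
time: 11.5
tcp_pos: [459.3, 365.4, 136.2]
orientation: [0.531, 0.847, 0.001, -0.001]
ft_force: [-5.2, 0.7, 7.1]
opening: 26.8
grasp_force: 40.7
time: 12.17
tcp_pos: [460.5, 365.2, 136.3]
orientation: [0.532, 0.847, 0.001, 0.0]
ft_force: [1.6, 2.4, 5.5]
opening: 27.0
grasp_force: 58.9
```

```bash
python3 -m pendant '{"linear":[[0.0107,0.001,0],[0.0215,-0.0001,0],[0.0318,-0.0033,0],[0.0413,-0.0084,0],[0.0496,-0.0153,0],[0.0564,-0.0236,0],[0.0614,-0.0332,0],[0.0645,-0.0435,0]],"angular":[[0,0,0],[0,0,0],[0,0,0],[0,0,0],[0,0,0],[0,0,0],[0,0,0],[0,0,0]],"jaw":[-1,-1,-1,-1,-1,-1,-1,-1]}'
python3 -m pendant '{"linear":[[0.0003,-0.0024,0],[0.0007,-0.0047,0],[0.001,-0.007,0],[0.001,-0.0095,0],[0.001,-0.012,0],[0.0009,-0.0143,0],[0.0006,-0.0167,0],[0.0003,-0.0191,0]],"angular":[[0,0,0],[0,0,0],[0,0,0],[0,0,0],[0,0,0],[0,0,0],[0,0,0],[0,0,0]],"jaw":[-1,-1,-1,-1,-1,-1,-1,-1]}'
```

```text
time: 12.83
tcp_pos: [524.9, 321.4, 136.3]
orientation: [0.532, 0.847, 0.001, -0.0]
ft_force: [-2.5, 3.0, 8.2]
opening: 26.6
grasp_force: 60.4
time: 13.5
tcp_pos: [525.2, 302.3, 136.3]
orientation: [0.532, 0.847, 0.001, 0.0]
ft_force: [0.6, 2.7, 5.6]
opening: 26.7
grasp_force: 60.2
```

```bash
python3 -m pendant '{"linear":[[-0.0002,-0.0012,0],[-0.0004,-0.0024,0],[-0.0007,-0.0035,0],[-0.001,-0.0047,0],[-0.0013,-0.0059,0],[-0.0016,-0.007,0],[-0.002,-0.0082,0],[-0.0023,-0.0093,0]],"angular":[[0,0,0],[0,0,0],[0,0,0],[0,0,0],[0,0,0],[0,0,0],[0,0,0],[0,0,0]],"jaw":[-1,-1,-1,-1,-1,-1,-1,-1]}'
python3 - <<'E'
import numpy as np
for a0 in(-19,-27,-35,-43):
    a=np.radians(a0-np.arange(1,9)); b=np.radians(a0)
    print(a0,[[float(round(.055*(np.cos(t)-np.cos(b)),4)),float(round(.055*(np.sin(t)-np.sin(b)),4)),0] for t in a])
E
```

```text
time: 14.17
tcp_pos: [522.9, 293.0, 136.4]
orientation: [0.532, 0.847, 0.001, 0.0]
ft_force: [0.5, 2.6, 6.2]
opening: 26.5
grasp_force: 60.2
-19 [[-0.0003, -0.0009, 0], [-0.0007, -0.0018, 0], [-0.001, -0.0027, 0], [-0.0014, -0.0036, 0], [-0.0018, -0.0045, 0], [-0.0022, -0.0053, 0], [-0.0026, -0.0062, 0], [-0.003, -0.0071, 0]]
-27 [[-0.0004, -0.0009, 0], [-0.0009, -0.0017, 0], [-0.0014, -0.0025, 0], [-0.0019, -0.0034, 0], [-0.0024, -0.0042, 0], [-0.0029, -0.005, 0], [-0.0034, -0.0058, 0], [-0.004, -0.0066, 0]]
-35 [[-0.0006, -0.0008, 0], [-0.0011, -0.0016, 0], [-0.0017, -0.0023, 0], [-0.0023, -0.0031, 0], [-0.0029, -0.0038, 0], [-0.0035, -0.0045, 0], [-0.0042, -0.0053, 0], [-0.0048, -0.006, 0]]
-43 [[-0.0007, -0.0007, 0], [-0.0013, -0.0014, 0], [-0.002, -0.0021, 0], [-0.0027, -0.0027, 0], [-0.0034, -0.0034, 0], [-0.0041, -0.004, 0], [-0.0049, -0.0046, 0], [-0.0056, -0.0052, 0]]
```

```bash
python3 -m pendant '{"linear":[[-0.0003,-0.0009,0],[-0.0007,-0.0018,0],[-0.001,-0.0027,0],[-0.0014,-0.0036,0],[-0.0018,-0.0045,0],[-0.0022,-0.0053,0],[-0.0026,-0.0062,0],[-0.003,-0.0071,0]],"angular":[[0,0,0],[0,0,0],[0,0,0],[0,0,0],[0,0,0],[0,0,0],[0,0,0],[0,0,0]],"jaw":[-1,-1,-1,-1,-1,-1,-1,-1]}'
```

```text
time: 14.83
tcp_pos: [519.9, 285.9, 136.3]
orientation: [0.532, 0.847, 0.001, 0.0]
ft_force: [0.9, 3.3, 5.2]
opening: 26.7
grasp_force: 60.2
```

```bash
python3 -m pendant '{"linear":[[-0.0004,-0.0009,0],[-0.0009,-0.0017,0],[-0.0014,-0.0025,0],[-0.0019,-0.0034,0],[-0.0019,-0.0034,0],[-0.0019,-0.0034,0],[-0.0019,-0.0034,0],[-0.0019,-0.0034,0]],"angular":[[0,0,0],[0,0,0],[0,0,0],[0,0,0],[0,0,0],[0,0,0],[0,0,0],[0,0,0]],"jaw":[-1,-1,-1,-1,-1,-1,-1,-1]}'
```

```text
time: 15.5
tcp_pos: [518.0, 282.3, 136.3]
orientation: [0.532, 0.847, 0.001, 0.0]
ft_force: [1.5, 2.3, 6.0]
opening: 26.3
grasp_force: 60.2
```

```bash
python3 -m pendant '{"linear":[[-0.0005,-0.0008,0],[-0.001,-0.0016,0],[-0.0015,-0.0024,0],[-0.0021,-0.0032,0],[-0.0021,-0.0032,0],[-0.0021,-0.0032,0],[-0.0021,-0.0032,0],[-0.0021,-0.0032,0]],"angular":[[0,0,0],[0,0,0],[0,0,0],[0,0,0],[0,0,0],[0,0,0],[0,0,0],[0,0,0]],"jaw":[-1,-1,-1,-1,-1,-1,-1,-1]}'
```

```text
time: 16.17
tcp_pos: [516.7, 280.3, 136.4]
orientation: [0.531, 0.847, 0.002, 0.0]
ft_force: [4.0, 8.3, 3.1]
opening: 26.8
grasp_force: 60.0
```

```bash
python3 -m pendant '{"linear":[[-0.0006,-0.0008,0],[-0.0011,-0.0016,0],[-0.0017,-0.0023,0],[-0.0023,-0.0031,0],[-0.0023,-0.0031,0],[-0.0023,-0.0031,0],[-0.0023,-0.0031,0],[-0.0023,-0.0031,0]],"angular":[[0,0,0],[0,0,0],[0,0,0],[0,0,0],[0,0,0],[0,0,0],[0,0,0],[0,0,0]],"jaw":[-1,-1,-1,-1,-1,-1,-1,-1]}'
```

```text
time: 16.83
tcp_pos: [516.5, 280.1, 136.5]
orientation: [0.531, 0.847, 0.005, 0.001]
ft_force: [11.3, 19.3, -6.0]
opening: 26.2
grasp_force: 59.9
```

```bash
python3 -m pendant '{"linear":[[0.0008,0.001,0],[0.0015,0.002,0],[0.0022,0.003,0],[0.0029,0.0041,0],[0.0029,0.0041,0],[0.0029,0.0041,0],[0.0029,0.0041,0],[0.0029,0.0041,0]],"angular":[[0,0,0],[0,0,0],[0,0,0],[0,0,0],[0,0,0],[0,0,0],[0,0,0],[0,0,0]],"jaw":[-1,-1,-1,-1,-1,-1,-1,-1]}'
cat >> h.py <<'E'
def spokes(p,c=None,show=True):
    W=wcloud(p).reshape(-1,3); W=W[~np.isnan(W[:,0])]
    if c is None:
        rim=W[(np.hypot(W[:,0]-469,W[:,1]-310)<72)&(abs(W[:,2]-107)<9)]; c=np.array([469.,310.])
        for _ in range(10):
            k=abs(np.hypot(*(rim[:,:2]-c).T)-55)<7; c,r=circ(rim[k])
        if show: print("rim",c,r,k.sum())
    d=W[:,:2]-c; rr=np.hypot(*d.T); q=d[(rr>22)&(rr<44)&(W[:,2]>98)&(W[:,2]<116)]
    a=np.degrees(np.arctan2(q[:,1],q[:,0])); hst,_=np.histogram(a,72,(-180,180)); out=[]
    for i in np.argsort(hst)[::-1]:
        m=-177.5+5*i
        if any(abs((m-o[0]+180)%360-180)<40 for o in out) or hst[i]<20: continue
        k=abs((a-m+180)%360-180)<14; u=np.median((a[k]-m+180)%360-180); u+=m
        out.append((u,int(k.sum())))
    return sorted(out)
E
python3 -c "
from h import *
p=wcam(); s=p['s']; print(s['tcp_pos'],s['ft_force'],s['time']); print(spokes(p)); print(slv(p)); cv2.imwrite('pics/w5.png',p['image'])
t=eyes.camera('top'); cv2.imwrite('pics/t5.png',t['image']); np.save('t5.npy',cloud(t)); np.save('w5.npy',wcloud(p))
"
```

```text
time: 17.5
tcp_pos: [516.7, 280.3, 136.3]
orientation: [0.532, 0.847, 0.001, 0.0]
ft_force: [1.2, 2.5, 5.9]
opening: 26.6
grasp_force: 60.8
[516.67241454 280.33648789 136.32314332] [1.1696347  2.48072583 5.89843387] 17.5
rim [469.79460214 311.81517195] 53.701376597702776 14978
[(np.float64(-150.08214140487735), 755), (np.float64(-31.121007685610635), 704), (np.float64(88.92056035208839), 923)]
((array([516.52763742, 280.04908981]), np.float64(13.66576664083096)), np.float64(115.02805129082975))
```

View pics/w5.png

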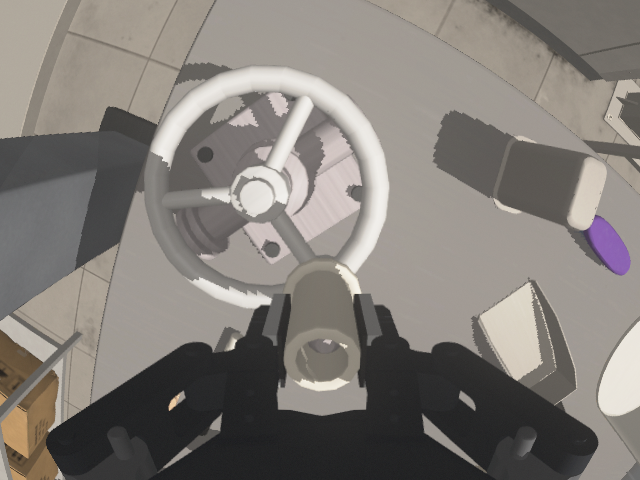

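Run:
```python
import numpy as np
for a0 in(-32.6,57.4,147.4,237.4):
    a=np.radians(a0+11.25*np.arange(1,9)); b=np.radians(a0)
    print(str([[float(round(.055*(np.cos(t)-np.cos(b)),4)),float(round(.055*(np.sin(t)-np.sin(b)),4)),0] for t in a]).replace(" ",""))
```

```text
[[0.0049,0.0096,0],[0.0078,0.02,0],[0.0087,0.0307,0],[0.0074,0.0414,0],[0.004,0.0517,0],[-0.0012,0.0611,0],[-0.0082,0.0693,0],[-0.0167,0.076,0]]
[[-0.0096,0.0049,0],[-0.02,0.0078,0],[-0.0307,0.0087,0],[-0.0414,0.0074,0],[-0.0517,0.004,0],[-0.0611,-0.0012,0],[-0.0693,-0.0082,0],[-0.076,-0.0167,0]]
[[-0.0049,-0.0096,0],[-0.0078,-0.02,0],[-0.0087,-0.0307,0],[-0.0074,-0.0414,0],[-0.004,-0.0517,0],[0.0012,-0.0611,0],[0.0082,-0.0693,0],[0.0167,-0.076,0]]
[[0.0096,-0.0049,0],[0.02,-0.0078,0],[0.0307,-0.0087,0],[0.0414,-0.0074,0],[0.0517,-0.004,0],[0.0611,0.0012,0],[0.0693,0.0082,0],[0.076,0.0167,0]]
```

First full turn anticlockwise.

```bash
python3 -m pendant '{"linear":[[0.0049,0.0096,0],[0.0078,0.02,0],[0.0087,0.0307,0],[0.0074,0.0414,0],[0.004,0.0517,0],[-0.0012,0.0611,0],[-0.0082,0.0693,0],[-0.0167,0.076,0]],"angular":[[0,0,0],[0,0,0],[0,0,0],[0,0,0],[0,0,0],[0,0,0],[0,0,0],[0,0,0]],"jaw":[-1,-1,-1,-1,-1,-1,-1,-1]}'
python3 -m pendant '{"linear":[[-0.0096,0.0049,0],[-0.02,0.0078,0],[-0.0307,0.0087,0],[-0.0414,0.0074,0],[-0.0517,0.004,0],[-0.0611,-0.0012,0],[-0.0693,-0.0082,0],[-0.076,-0.0167,0]],"angular":[[0,0,0],[0,0,0],[0,0,0],[0,0,0],[0,0,0],[0,0,0],[0,0,0],[0,0,0]],"jaw":[-1,-1,-1,-1,-1,-1,-1,-1]}'
python3 -m pendant '{"linear":[[-0.0049,-0.0096,0],[-0.0078,-0.02,0],[-0.0087,-0.0307,0],[-0.0074,-0.0414,0],[-0.004,-0.0517,0],[0.0012,-0.0611,0],[0.0082,-0.0693,0],[0.0167,-0.076,0]],"angular":[[0,0,0],[0,0,0],[0,0,0],[0,0,0],[0,0,0],[0,0,0],[0,0,0],[0,0,0]],"jaw":[-1,-1,-1,-1,-1,-1,-1,-1]}'
python3 -m pendant '{"linear":[[0.0096,-0.0049,0],[0.02,-0.0078,0],[0.0307,-0.0087,0],[0.0414,-0.0074,0],[0.0517,-0.004,0],[0.0611,0.0012,0],[0.0693,0.0082,0],[0.076,0.0167,0]],"angular":[[0,0,0],[0,0,0],[0,0,0],[0,0,0],[0,0,0],[0,0,0],[0,0,0],[0,0,0]],"jaw":[-1,-1,-1,-1,-1,-1,-1,-1]}'
```

```text
time: 18.27
tcp_pos: [500.7, 356.5, 136.4]
orientation: [0.532, 0.847, 0.001, 0.001]
ft_force: [5.0, -0.4, 5.6]
opening: 26.7
grasp_force: 60.5
time: 18.93
tcp_pos: [423.2, 340.5, 136.3]
orientation: [0.531, 0.847, 0.002, -0.0]
ft_force: [0.9, 5.1, 6.4]
opening: 26.7
grasp_force: 60.5
time: 19.6
tcp_pos: [439.5, 263.1, 136.3]
orientation: [0.531, 0.847, 0.001, -0.001]
ft_force: [-3.4, 2.1, 8.8]
opening: 26.5
grasp_force: 60.7
time: 20.27
tcp_pos: [516.2, 279.0, 136.3]
orientation: [0.532, 0.847, -0.0, 0.0]
ft_force: [-3.4, -3.5, 12.1]
opening: 26.7
grasp_force: 60.9
```

```bash
python3 -m pendant '{"linear":[[0.0049,0.0096,0],[0.0078,0.02,0],[0.0087,0.0307,0],[0.0074,0.0414,0],[0.004,0.0517,0],[-0.0012,0.0611,0],[-0.0082,0.0693,0],[-0.0167,0.076,0]],"angular":[[0,0,0],[0,0,0],[0,0,0],[0,0,0],[0,0,0],[0,0,0],[0,0,0],[0,0,0]],"jaw":[-1,-1,-1,-1,-1,-1,-1,-1]}'
python3 -m pendant '{"linear":[[-0.0096,0.0049,0],[-0.02,0.0078,0],[-0.0307,0.0087,0],[-0.0414,0.0074,0],[-0.0517,0.004,0],[-0.0611,-0.0012,0],[-0.0693,-0.0082,0],[-0.076,-0.0167,0]],"angular":[[0,0,0],[0,0,0],[0,0,0],[0,0,0],[0,0,0],[0,0,0],[0,0,0],[0,0,0]],"jaw":[-1,-1,-1,-1,-1,-1,-1,-1]}'
python3 -m pendant '{"linear":[[-0.0049,-0.0096,0],[-0.0078,-0.02,0],[-0.0087,-0.0307,0],[-0.0074,-0.0414,0],[-0.004,-0.0517,0],[0.0012,-0.0611,0],[0.0082,-0.0693,0],[0.0167,-0.076,0]],"angular":[[0,0,0],[0,0,0],[0,0,0],[0,0,0],[0,0,0],[0,0,0],[0,0,0],[0,0,0]],"jaw":[-1,-1,-1,-1,-1,-1,-1,-1]}'
python3 -m pendant '{"linear":[[0.0096,-0.0049,0],[0.02,-0.0078,0],[0.0307,-0.0087,0],[0.0414,-0.0074,0],[0.0517,-0.004,0],[0.0611,0.0012,0],[0.0693,0.0082,0],[0.076,0.0167,0]],"angular":[[0,0,0],[0,0,0],[0,0,0],[0,0,0],[0,0,0],[0,0,0],[0,0,0],[0,0,0]],"jaw":[-1,-1,-1,-1,-1,-1,-1,-1]}'
python3 -m pendant '{"linear":[[0,0,0],[0,0,0],[0,0,0],[0,0,0],[0,0,0],[0,0,0],[0,0,0],[0,0,0]],"angular":[[0,0,0],[0,0,0],[0,0,0],[0,0,0],[0,0,0],[0,0,0],[0,0,0],[0,0,0]],"jaw":[-1,-1,-1,-1,-1,-1,-1,-1]}'
python3 -c "
from h import *
p=wcam(); s=p['s']; print(s['tcp_pos'],s['ft_force'],s['time']); print(spokes(p)); print(slv(p))"
```

```text
time: 20.93
tcp_pos: [500.7, 356.4, 136.3]
orientation: [0.532, 0.847, 0.001, 0.001]
ft_force: [5.4, 0.5, 6.5]
opening: 26.7
grasp_force: 60.5
time: 21.6
tcp_pos: [423.2, 340.5, 136.3]
orientation: [0.531, 0.847, 0.002, -0.0]
ft_force: [0.3, 5.0, 7.2]
opening: 26.4
grasp_force: 60.5
time: 22.27
tcp_pos: [439.4, 263.1, 136.3]
orientation: [0.531, 0.847, 0.0, -0.001]
ft_force: [-2.8, 3.2, 9.1]
opening: 26.7
grasp_force: 60.7
time: 22.93
tcp_pos: [516.2, 279.0, 136.3]
orientation: [0.532, 0.847, -0.0, 0.0]
ft_force: [-3.8, -4.0, 12.6]
opening: 26.5
grasp_force: 60.9
time: 23.6
tcp_pos: [517.0, 280.3, 136.4]
orientation: [0.532, 0.847, 0.001, 0.001]
ft_force: [2.6, 2.1, 6.1]
opening: 26.5
grasp_force: 61.0
[517.00435266 280.30259598 136.36124906] [2.58822855 2.13220631 6.11726456] 23.6
rim [469.77933732 311.84262896] 53.70544322031271 14973
[(np.float64(-153.4922586286346), 740), (np.float64(-34.62185993427295), 711), (np.float64(85.67987840735299), 924)]
((array([516.87058302, 279.97943809]), np.float64(13.675442810860558)), np.float64(114.87910539582253))
```

```bash
python3 -m pendant '{"linear":[[0.0003,0.0005,0],[0.0006,0.001,0],[0.0009,0.0015,0],[0.0012,0.002,0],[0.0014,0.0024,0],[0.0017,0.0028,0],[0.0017,0.0028,0],[0.0017,0.0028,0]],"angular":[[0,0,0],[0,0,0],[0,0,0],[0,0,0],[0,0,0],[0,0,0],[0,0,0],[0,0,0]],"jaw":[-1,-1,-1,-1,-1,-1,-1,-1]}'
python3 -c "
from h import *
p=wcam(); s=p['s']; print(s['tcp_pos'],s['ft_force'],s['time']); print(spokes(p)); print(slv(p))"
```

```text
time: 24.32
tcp_pos: [517.9, 281.9, 136.3]
orientation: [0.532, 0.847, -0.0, 0.001]
ft_force: [0.2, -2.7, 9.2]
opening: 26.2
grasp_force: 60.9
[517.87963605 281.92750855 136.29882067] [ 0.19915262 -2.74335665  9.18737287] 24.3167
rim [469.87456343 311.87042484] 53.7127224433929 14854
[(np.float64(-151.70438677322306), 752), (np.float64(-33.186177025517054), 707), (np.float64(87.27686883391742), 912)]
((array([517.70738689, 281.50862353]), np.float64(13.657644782181226)), np.float64(114.86153964389973))
```

```bash
python3 -m pendant '{"linear":[[0.0002,0.0004,0],[0.0004,0.0007,0],[0.0006,0.0011,0],[0.0009,0.0015,0],[0.0009,0.0015,0],[0.0009,0.0015,0],[0.0009,0.0015,0],[0.0009,0.0015,0]],"angular":[[0,0,0],[0,0,0],[0,0,0],[0,0,0],[0,0,0],[0,0,0],[0,0,0],[0,0,0]],"jaw":[-1,-1,-1,-1,-1,-1,-1,-1]}'
python3 -c "
from h import *
p=wcam(); s=p['s']; print(s['tcp_pos'],s['ft_force'],s['time']); print(spokes(p)); print(slv(p))
W0=np.load('w5.npy')"
```

```text
time: 25.03
tcp_pos: [518.6, 283.5, 136.3]
orientation: [0.532, 0.847, -0.0, 0.001]
ft_force: [-0.3, -3.8, 10.9]
opening: 26.4
grasp_force: 60.8
[518.59570017 283.46537896 136.29587393] [-0.28001812 -3.7622351  10.86697374] 25.0333
rim [469.83298288 311.96067333] 53.72118873144728 14705
[(np.float64(-149.968770481833), 738), (np.float64(-31.265034364694685), 675), (np.float64(88.96137317438605), 914)]
((array([518.38312698, 283.15118636]), np.float64(13.600526788288922)), np.float64(114.89889508823552))
```

```bash
python3 -m pendant '{"linear":[[0,0,0],[0,0,0],[0,0,0],[0,0,0],[0,0,0],[0,0,0],[0,0,0],[0,0,0]],"angular":[[0,0,0],[0,0,0],[0,0,0],[0,0,0],[0,0,0],[0,0,0],[0,0,0],[0,0,0]],"jaw":[-1,-1,-1,-1,-1,-1,-1,-1]}'
python3 -c "
from h import *
p=wcam(); print(spokes(p))
print(ctrl.finish_job())"
```

```text
time: 25.75
tcp_pos: [518.6, 283.5, 136.3]
orientation: [0.532, 0.847, -0.0, 0.001]
ft_force: [-1.0, -2.7, 9.6]
opening: 26.5
grasp_force: 60.8
rim [469.8477831 311.9565677] 53.72031404476703 14699
[(np.float64(-150.05288107048688), 743), (np.float64(-31.201595636212403), 678), (np.float64(88.86964790889522), 914)]
the job is handed in; nothing more can be done
None
```

The smaller sleeve is seated on the crank pin, the valve was shut against its stop and backed off two full turns (spoke angles within about 0.1° of the stop position), and the gripper still holds the sleeve; handed in at about 26 s, no verdict returned.

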